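# Nest the tapered hardware cups

### The job

Tidy the small-parts cups: nest the two loose round tapered cups one after the other, upright and fully seated, in the matching cup on the round wooden foot, in either order, so that they form one straight stack. The square cup does not nest with them: leave it standing where it is.

Things in the scene. Friction and masses are not known exactly. Their poses are not given: they have to be found in the camera images.
- cup_stand: fixed holder: a round wooden foot 80 mm across, 12 mm thick, with a round tapered aluminium cup screwed on top, of the same kind as the loose ones. Origin: centre of the foot's underside, on the bench; z up. Inner floor at z = 36 mm, rim at z = 68 mm. Fully seated, the first cup's underside is at z = 36 mm, the second's at 60 mm.
- cup_1: loose round tapered aluminium cup, upright on the bench (underside at z = 0), 56 mm high. Rim: vertical band 18 mm high, 65 mm across, to grip across from above; below it tapers to a foot 34 mm across. Mouth 60 mm inside; floor raised 24 mm, so nested in its like it sits 24 mm higher, rim 24 mm above the rim below. 60 to 110 g. Origin: centre of underside, z up.
- cup_2: the second loose round tapered aluminium cup, upright on the bench (underside at z = 0), 56 mm high. Rim: vertical band 18 mm high, 65 mm across, to grip across from above; below it tapers to a foot 34 mm across. Mouth 60 mm inside; floor raised 24 mm, so nested in its like it sits 24 mm higher, rim 24 mm above the rim below. 60 to 110 g. Origin: centre of underside, z up.
- square_cup: loose square tapered aluminium cup, the odd one: 56 mm high like the round ones, rim 64 mm square, foot 44 mm square. Origin: centre of the underside, z up. It and the two loose round cups stand in a row in mixed order, between the robot and the holder; a flat round tin of tacks nearby is not one of the cups.
Things that resemble listed ones, but are neither listed nor needed, are in the scene too. Leave any orange look-alike of the cup_2 alone.

How it is judged:
By the outcome, as a careful person would: the job done as asked, in the order asked, and still so for the second after the job is handed in, with the robot touching nothing.
It also fails if it takes over 48 s, if anything falls off the work surface, if the arm or the gripper's body presses on something with over 40 N, if the wrist force passes 120 N, or if a joint passes its speed limit or range.

### The arm

A 6-joint arm with a two-finger parallel gripper is mounted at the origin on a cart in front of the work surface, level with it; the furniture and walls round the work are solid. World frame = base frame: x ahead of the robot, y to its left, z up, the work surface at z = 0. Lengths are in m, angles in degrees, forces in N, time in s.
With the tool pointing down it reaches from about 0.3 to 0.75 m from the base axis. Payload 8.5 kg.
Tool frame: the origin (TCP) lies between the finger pads; the fingertips stand 17 mm ahead of it and the grasp point (between the pads) lies 2 mm behind it (env.tip_reach is the distance from the TCP to the fingertips, in m); z points along the fingers, y is the line along which they close (so a half turn about z gives the same grasp; the last joint's range is limited). The gripper opens to 85 mm and grips with 20 to 120 N. Pads are 22 mm wide; open, the fingers measure 114 mm over their backs; the gripper's body (76 mm by 85 mm) begins 54 mm behind the grasp point. The pads swing forward as they close: fully open they stand 13 mm farther back than shut.
Start: joints at [63.008, 21.807, 74.336, -0, 83.858, -12.336], TCP at [0.139, 0.532, 0.248] pointing down, gripper open.
Joint ranges: [-178.18, 178.18], [-50.72, 133.34], [12.68, 142.11], [-81.47, 261.47], [9.98, 163.14], [-165.26, 165.26]. Speed limits (degrees/s): [136.94, 136.94, 180, 180, 180, 180].

### API

Orientations are given as a 3x3 rotation matrix whose columns are the frame's x, y, z axes.
In Python, from rig import env, viewer gives the robot as it stands.
- The arm moves only by the tool move_arm, never from a script. Its argument "motion" is a list of rows, each a list of 2 entries, a list of its own where there are three numbers: the shift along the tool's x, y, z normalised to -1 to 1, where 1 is 50 mm, then the turn, a rotation vector about the tool's x, y, z normalised to -1 to 1, where 1 is 8 degrees. A call has 1 to 20 rows; each row shifts and turns the commanded pose from where the row before left it, along the tool's axes as they then stand; what a row does not reach is not made up. A row lasts 1/10 s, in which the tool goes at most 50 mm and 8.59 degrees, less where a joint would pass 70% of its speed; a pose out of reach is approached as far as the arm can. A call with a number of a shift or a turn outside -1 to 1 is refused whole. A call with a gripper value outside its range is refused whole. "claw" is the closure, from 0 (fully open) to 1 (shut), set as the call begins (left out, the last holds). The fingers move at their own pace and stop on an object; "force" is the grip in N (left out, the last holds). Time passes only in rows, so rows that do not move let the fingers close. It gives the time, the measured TCP pose, the force, the opening and the grip force at its end, in the units of the state.
- env.observe(): the state, without advancing time (a new reading comes with each control period).
- viewer.get_image(name): name is "scene" or "top" or "wrist"; returns a dict with "frame" (400x640x3 uint8, red, green, blue), "depth" (400x640 float32, m along the optical axis (not along the pixel's ray), 0 where there is no reading), "fx", "fy", "cx", "cy" (pixels), "k1" (the pictures are not rectified: a ray, as slopes to the right and down, at radius r is drawn at 1 + k1 r^2 times it, then the intrinsics apply), "eye" and "attitude" of the camera in the world; the wrist camera has in their place "T_tool_cam" (4x4, takes a point from camera to tool coordinates, whose origin is the TCP and whose axes are the flange's). Camera axes: x right, y up, looking along -z (the intrinsics and any distortion apply to the point x, -y, -z); pixel columns grow to the right and rows downward; lengths in m; the calibration is good to about 2 mm. A picture is of the moment at which its call begins: read the wrist's pose just before it.
- env.close_job(): hands the job in; it is judged then, once.
The state is a dict: "time_s": time; "q": joint angles; "qvel": joint speeds; "joint_efforts": joint torques, N m; "position": TCP position; "tool_rot": TCP orientation; "ft_force": force on the tool from outside, world axes, zero at the start; "wrist_torque": the same for the moment, N m; "grip_width": finger opening in m; "gripper_force": force on a finger pad.
Only numpy, scipy, OpenCV 4.12 (cv2) and the standard library are available. Lean on these libraries where they do the work, as an engineer would, in place of code of your own. Each camera call takes 0.05 s, during which the arm holds its last target. There are 200 camera calls.

## Working session

There is one attempt and no reset: what is moved stays moved. The work goes in short steps, Python scripts to look and compute and a tool call to move; the robot and the scene stay as the last step left them, time stands still between calls to the robot, and variables do not carry over. Pictures are saved under pics/ and viewed, at most 10 in all, crops included, and the job is handed in when it is done.

Besides the shell and the picture viewer there is one more tool, called after "Request:" as name(argument=value, ...) on one line, values as JSON. move_arm: Moves the arm, as the interface text tells. Scaled input: -1 to 1 covers 50 mm each way for a shift and 8 degrees each way for a turn. Its arguments: {"type":"object","properties":{"motion":{"type":"array","items":{"type":"array"}},"claw":{"type":"number"},"force":{"type":"number"}},"required":["motion"]}

```bash
ls; mkdir -p pics; cat > h.py <<'E'
import numpy as np, cv2
from rig import env, viewer
def grab(name,fn=None):
    s=env.observe(); im=viewer.get_image(name)
    if 'T_tool_cam' in im:
        T=np.eye(4);T[:3,:3]=s['tool_rot'];T[:3,3]=s['position'];T=T@np.array(im['T_tool_cam']);R,e=T[:3,:3],T[:3,3]
    else: R,e=np.array(im['attitude']),np.array(im['eye'])
    im['R'],im['e']=R,e
    if fn: cv2.imwrite('pics/'+fn,cv2.cvtColor(im['frame'],cv2.COLOR_RGB2BGR))
    return im
def rays(im,uv):
    uv=np.atleast_2d(np.array(uv,float)); d=(uv-[im['cx'],im['cy']])/[im['fx'],im['fy']]
    s=d.copy()
    for _ in range(20): s=d/(1+im['k1']*(s**2).sum(1,keepdims=True))
    return np.c_[s[:,0],-s[:,1],-np.ones(len(s))]@im['R'].T
def onplane(im,uv,z):
    r=rays(im,uv); return im['e']+r*((z-im['e'][2])/r[:,2])[:,None]
def pts(im):
    h,w=im['depth'].shape; v,u=np.mgrid[:h,:w]
    r=rays(im,np.c_[u.ravel(),v.ravel()]); P=im['e']+r*im['depth'].reshape(-1,1)
    P[im['depth'].ravel()==0]=np.nan
    return P.reshape(h,w,3)
E
python3 - <<'E'
from h import *
a=grab('top','top.png');b=grab('scene','scene.png')
for i in (a,b): print(i['e'],i['R'].round(2).tolist(),i['fx'],i['k1'])
s=env.observe();print(s)
E
```

```text
pics
[ 0.38685053 -0.24847307  0.86256259] [[-0.02, 0.98, -0.19], [-1.0, -0.02, -0.02], [-0.03, 0.18, 0.98]] 405.2690074580425 -0.09848803122661998
[0.22939831 0.26518895 0.69163568] [[-0.87, 0.36, -0.35], [-0.5, -0.64, 0.58], [-0.02, 0.68, 0.74]] 379.61970202303576 -0.05148781288160837
{'time_s': 0.1, 'q': array([ 6.30069323e+01,  2.18383905e+01,  7.43778599e+01, -7.97744200e-04,
        8.38566204e+01, -1.23341680e+01]), 'qvel': array([ 0.03693043, -0.166923  , -0.16287662,  0.06610977, -0.00136888,
       -0.05676505]), 'joint_efforts': array([ 4.24996542e-03, -4.49218261e+01, -2.31654829e+01, -1.09548364e-04,
        3.69517817e-03, -4.69926476e-05]), 'position': array([0.13907198, 0.53189592, 0.2477767 ]), 'tool_rot': array([[-9.67449840e-01,  2.53062222e-01, -5.64929223e-04],
       [ 2.53062721e-01,  9.67449203e-01, -1.13956748e-03],
       [ 2.58158848e-04, -1.24543690e-03, -9.99999191e-01]]), 'ft_force': array([0.31653016, 0.91346653, 1.29442992]), 'wrist_torque': array([ 0.0235485 , -0.04696139,  0.03223212]), 'gripper_force': 0.0, 'grip_width': 0.0850568331221364}
```

View pics/top.png

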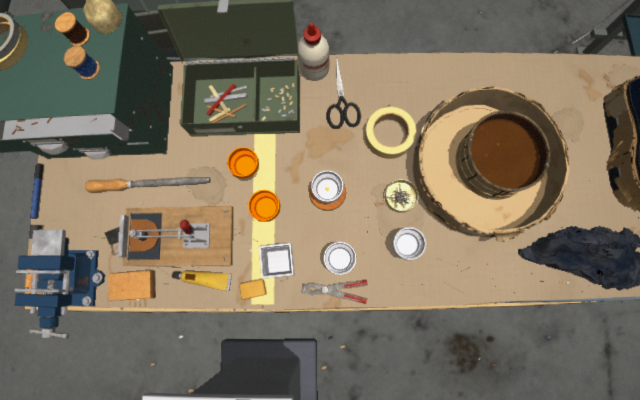

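View pics/scene.png

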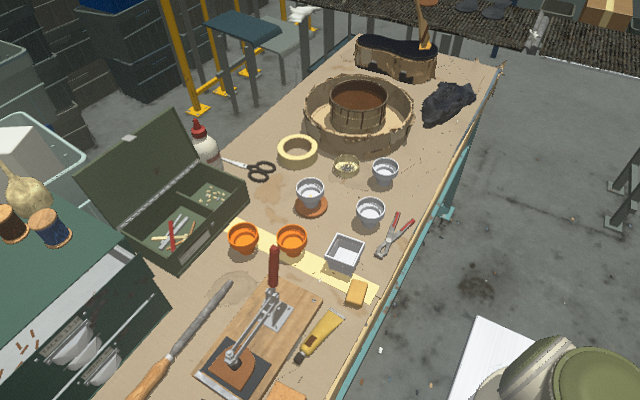

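The top view shows the square cup at (277,261), loose grey round cups at (339,258) and (408,243), and the stand at (327,188) on its wooden foot. The look-alikes are orange cups at (243,163) and (264,206), the tack tin at (400,196) and the tape ring at (390,131). I choose the two grey round cups; next I measure their rims.

```bash
python3 - <<'E'
from h import *
for n,seeds in (('top',dict(c1=(339,258,.056),c2=(408,243,.056),st=(327,186,.068),sq=(277,261,.056))),('scene',dict(c1=(370,210,.056),c2=(385,170,.056),st=(310,190,.068)))):
    im=grab(n); P=pts(im)
    for k,(u,v,z) in seeds.items():
        m=np.zeros(P.shape[:2],bool); m[v-28:v+28,u-28:u+28]=1
        m&=np.abs(P[...,2]-z)<.006
        q=P[m]; c,r=cv2.minEnclosingCircle(q[:,:2].astype(np.float32))
        A=np.c_[2*q[:,:2],np.ones(len(q))]; s=np.linalg.lstsq(A,(q[:,:2]**2).sum(1),rcond=None)[0]
        rim=onplane(im,[(u,v)],z)[0]
        print(n,k,len(q),np.round(c,4),round(r,4),'fit',s[:2].round(4),round(np.sqrt(s[2]+s[0]**2+s[1]**2),4),'zmax',q[:,2].max().round(4),'ray',rim.round(3))
im=grab('top');cv2.imwrite('pics/crop.png',cv2.resize(cv2.cvtColor(im['frame'][140:290,230:440],cv2.COLOR_RGB2BGR),None,fx=3.5,fy=3.5,interpolation=2))
E
```

```text
top c1 133 [ 0.4306 -0.262 ] 0.0325 fit [ 0.4305 -0.2622] 0.031 zmax 0.0595 ray [ 0.43  -0.261  0.056]
top c2 146 [ 0.4568 -0.4023] 0.0327 fit [ 0.4571 -0.4013] 0.0306 zmax 0.0582 ray [ 0.457 -0.399  0.056]
top st 151 [ 0.5755 -0.2397] 0.0327 fit [ 0.5749 -0.2398] 0.031 zmax 0.0718 ray [ 0.574 -0.24   0.068]
top sq 247 [ 0.4285 -0.1355] 0.0443 fit [ 0.4279 -0.1355] 0.035 zmax 0.0597 ray [ 0.426 -0.138  0.056]
scene c1 211 [ 0.4358 -0.2264] 0.0669 fit [ 0.4405 -0.2319] 0.0462 zmax 0.0612 ray [ 0.429 -0.253  0.056]
scene c2 269 [ 0.4733 -0.3882] 0.1096 fit [ 0.509  -0.3809] 0.0741 zmax 0.0619 ray [ 0.453 -0.387  0.056]
scene st 185 [ 0.5772 -0.2384] 0.0336 fit [ 0.5764 -0.2381] 0.0309 zmax 0.072 ray [ 0.57  -0.231  0.068]
```

View pics/crop.png

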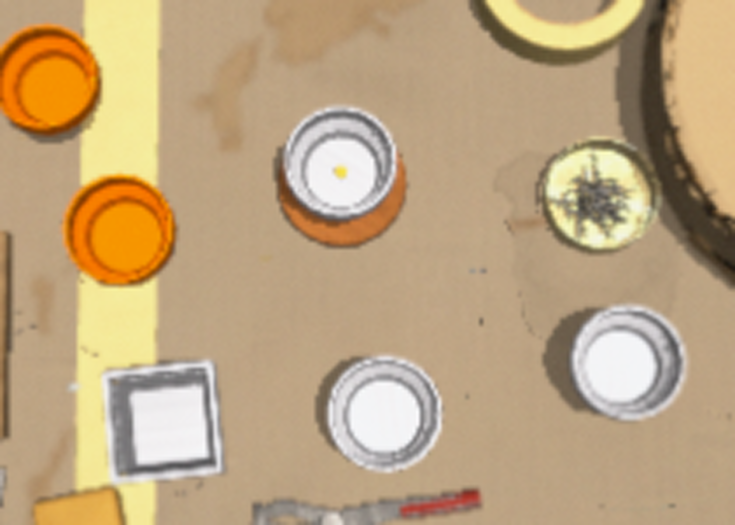

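```bash
python3 - <<'E'
from h import *
im=grab('top');P=pts(im)
a=np.array([.139,.532]);b=np.array([.431,-.262])
t=np.clip(((P[...,:2]-a)@(b-a))/((b-a)@(b-a)),0,1)
d=np.linalg.norm(P[...,:2]-a-t[...,None]*(b-a),axis=2)
for r in (.06,.1,.15):
    m=(d<r)&(P[...,1]<.35); print(r,np.nanmax(P[m][:,2]))
m=(np.abs(P[...,0]-.5)<.12)&(np.abs(P[...,1]+.33)<.16); print('work',np.nanmax(P[m][:,2]))
m=m&(P[...,2]>.08)&(P[...,1]>-.5); print(P[m][:,:2].max(0) if m.any() else 0,P[m].min(0) if m.any() else 0)
w=grab('wrist','w0.png'); print(w['T_tool_cam'])
E
```

```text
0.06 0.10492685082825104
0.1 0.10492685082825104
0.15 0.1970264262281496
work 0.08880927318887866
[ 0.61939379 -0.42545495] [ 0.50338617 -0.48912284  0.08009584]
[[ 9.53909552e-04  9.62409006e-01  2.71602640e-01  6.87259724e-02]
 [ 9.99999351e-01 -1.08724206e-03  3.40433416e-04 -4.87497719e-04]
 [ 6.22933999e-04  2.71602139e-01 -9.62409419e-01 -1.24763275e-01]
 [ 0.00000000e+00  0.00000000e+00  0.00000000e+00  1.00000000e+00]]
```

View pics/w0.png

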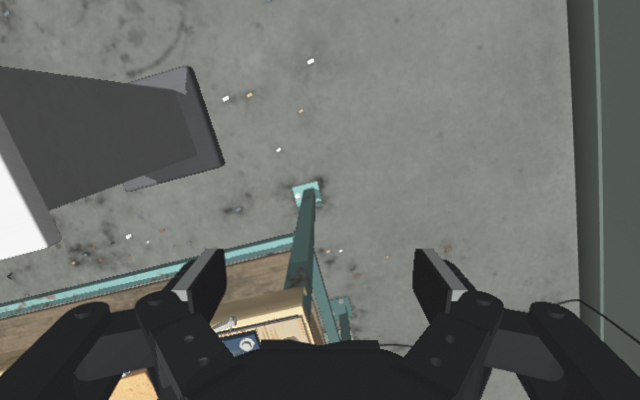

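The wrist view shows bare floor beyond the bench, with the open pads at about (205,280) and (430,275). The route at z 0.25 is clear, so I set out to above the cup at (0.431,-0.262).

Request:
move_arm(motion=[[[-0.24, -0.35, 0], [0, 0, 0]], [[-0.48, -0.69, 0], [0, 0, 0]], [[-0.48, -0.69, 0], [0, 0, 0]], [[-0.48, -0.69, 0], [0, 0, 0]], [[-0.48, -0.69, 0], [0, 0, 0]], [[-0.48, -0.69, 0], [0, 0, 0]], [[-0.48, -0.69, 0], [0, 0, 0]], [[-0.48, -0.69, 0], [0, 0, 0]], [[-0.48, -0.69, 0], [0, 0, 0]], [[-0.48, -0.69, 0], [0, 0, 0]], [[-0.48, -0.69, 0], [0, 0, 0]], [[-0.48, -0.69, 0], [0, 0, 0]], [[-0.48, -0.69, 0], [0, 0, 0]], [[-0.48, -0.69, 0], [0, 0, 0]], [[-0.48, -0.69, 0], [0, 0, 0]], [[-0.54, -0.78, 0.2], [0, 0, 0]], [[-0.54, -0.78, 0.2], [0, 0, 0]], [[-0.54, -0.78, 0.2], [0, 0, 0]], [[-0.54, -0.78, 0.2], [0, 0, 0]], [[-0.54, -0.78, 0.2], [0, 0, 0]]], claw=0)

```text
time_s: 2.35
position: [0.4308, -0.2651, 0.1979]
tool_rot: [[-0.967, 0.253, 0.0], [0.253, 0.967, -0.0], [-0.0, -0.0, -1.0]]
ft_force: [0.3, 0.4, -0.6]
grip_width: 0.0856
gripper_force: 0.0
```

```bash
cat > near.py <<'E'
from h import *
import sys
C=dict(c1=(.4306,-.262,.056),c2=(.457,-.402,.056),st=(.576,-.239,.068))
im=grab('wrist',sys.argv[1]);P=pts(im);s=env.observe();p,R=s['position'],np.array(s['tool_rot'])
print('tcp',p.round(4),'yaw',np.degrees(np.arctan2(R[1,0],R[0,0])).round(2),'t',s['time_s'])
for k in sys.argv[2:]:
    c=np.array(C[k]); m=(np.linalg.norm(P[...,:2]-c[:2],axis=2)<.045)&(np.abs(P[...,2]-c[2])<.005)
    q=P[m]
    if len(q)<30: print(k,'few',len(q)); continue
    e,r=cv2.minEnclosingCircle(q[:,:2].astype(np.float32))
    print(k,len(q),np.round(e,4),round(r,4),'z',np.median(q[:,2]).round(4),'tool delta mm',((np.r_[e,c[2]]-p)@R*1000).round(1))
E
python3 near.py w1.png c1
python3 - <<'E'
from h import *
im=grab('wrist');P=pts(im);s=env.observe();L=(P-s['position'])@np.array(s['tool_rot'])
m=(np.abs(L[...,1])>.03)&(np.abs(L[...,1])<.075)&(np.abs(L[...,0])<.02)&(L[...,2]>-.05)&(L[...,2]<.04)
q=L[m];print(len(q),np.percentile(q[:,2],[50,90,98,100]).round(4),np.abs(q[:,1]).min())
E
```

```text
tcp [ 0.4323 -0.2708  0.1958] yaw 165.15 t 2.4
c1 724 [ 0.4318 -0.262 ] 0.0326 z 0.0549 tool delta mm [  2.9   8.6 139.8]
15156 [-0.0431 -0.0097  0.0002  0.0058] 0.033656798418953415
```

View pics/w1.png

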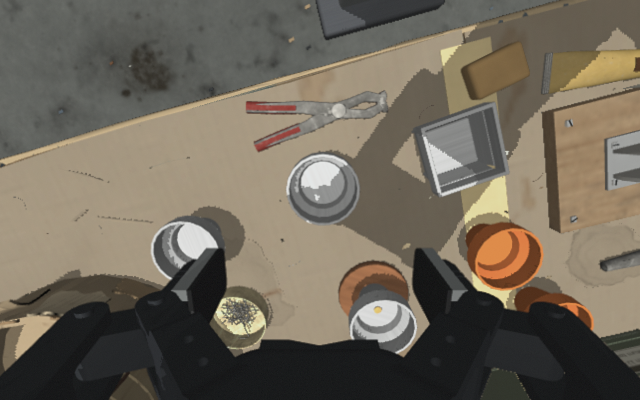

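The wrist view shows cup c1 at (323,188) as a round grey cup with rim radius 32.6 mm, the square cup at (462,150) and the stand at (383,322). The open fingertips lie about 4 mm past the TCP. I descend and grip the band.

Request:
move_arm(motion=[[[-0.02, 0.02, 0.2], [0, 0, 0]], [[0, 0, 0.5], [0, 0, 0]], [[0, 0, 0.6], [0, 0, 0]], [[0, 0, 0.6], [0, 0, 0]], [[0, 0, 0.5], [0, 0, 0]], [[0, 0, 0.4], [0, 0, 0]], [[0, 0, 0.25], [0, 0, 0]], [[0, 0, 0.1], [0, 0, 0]], [[0, 0, 0], [0, 0, 0]], [[0, 0, 0], [0, 0, 0]]], claw=0)

```text
time_s: 3.45
position: [0.4319, -0.262, 0.0415]
tool_rot: [[-0.968, 0.252, 0.001], [0.252, 0.968, -0.001], [-0.001, -0.001, -1.0]]
ft_force: [0.4, -0.4, -0.3]
grip_width: 0.0853
gripper_force: 0.0
```

Request:
move_arm(motion=[[[0, 0, 0], [0, 0, 0]], [[0, 0, 0], [0, 0, 0]], [[0, 0, 0], [0, 0, 0]], [[0, 0, 0], [0, 0, 0]], [[0, 0, 0], [0, 0, 0]], [[0, 0, 0], [0, 0, 0]], [[0, 0, 0], [0, 0, 0]], [[0, 0, 0], [0, 0, 0]]], claw=1, force=30)

```text
time_s: 4.25
position: [0.432, -0.2624, 0.0419]
tool_rot: [[-0.967, 0.253, 0.001], [0.253, 0.967, -0.001], [-0.002, -0.001, -1.0]]
ft_force: [-0.3, 2.2, 7.2]
grip_width: 0.0652
gripper_force: 31.6
```

Request:
move_arm(motion=[[[0, 0, -0.2], [0, 0, 0]], [[0, 0, -0.4], [0, 0, 0]], [[0, 0, -0.5], [0, 0, 0]], [[0, 0, -0.5], [0, 0, 0]], [[0, 0, -0.4], [0, 0, 0]], [[-0.17, 0.07, 0], [0, 0, 0]], [[-0.4, 0.18, 0], [0, 0, 0]], [[-0.5, 0.22, 0], [0, 0, 0]], [[-0.5, 0.22, 0], [0, 0, 0]], [[-0.5, 0.22, 0], [0, 0, 0]], [[-0.4, 0.18, 0], [0, 0, 0]], [[-0.2, 0.08, 0], [0, 0, 0]], [[0, 0, 0], [0, 0, 0]], [[0, 0, 0], [0, 0, 0]], [[0, 0, 0], [0, 0, 0]]])

```text
time_s: 5.75
position: [0.5748, -0.2396, 0.1408]
tool_rot: [[-0.967, 0.254, -0.001], [0.254, 0.967, 0.0], [0.001, 0.0, -1.0]]
ft_force: [1.0, 0.4, -1.2]
grip_width: 0.065
gripper_force: 33.6
```

```bash
cat > held.py <<'E'
from h import *
import sys
im=grab('wrist',sys.argv[1]);P=pts(im);s=env.observe();p,R=s['position'],np.array(s['tool_rot'])
L=(P-p)@R
m=(np.linalg.norm(L[...,:2],axis=2)<.05)&(L[...,2]>-.04)&(L[...,2]<.02)&(np.abs(L[...,1])<.026)&(L[...,0]>-.01)
q=L[m]; print('tcp',p.round(4),'width',s['grip_width'],'rim top z',np.percentile(q[:,2],[2,10,50]).round(4),'x max at rim',np.percentile(q[:,0],[90,98]).round(4))
q2=q[(q[:,2]<np.percentile(q[:,2],2)+.006)&(q[:,0]>.012)]
A=np.c_[2*q2[:,:2],np.ones(len(q2))];f=np.linalg.lstsq(A,(q2[:,:2]**2).sum(1),rcond=None)[0];print('rim fit tool',f[:2].round(4),np.sqrt(f[2]+f[0]**2+f[1]**2).round(4))
a=grab('top');Q=pts(a)
m=(np.linalg.norm(Q[...,:2]-[.576,-.239],axis=2)<.05)&(np.abs(Q[...,2]-.068)<.006);print('stand rim pts visible',m.sum())
E
python3 held.py w2.png
```

```text
tcp [ 0.5749 -0.2397  0.1409] width 0.06500872525767361 rim top z [-0.0137 -0.0125  0.0176] x max at rim [0.0312 0.0327]
rim fit tool [ 0.0031 -0.0004] 0.0293
stand rim pts visible 5
```

View pics/w2.png

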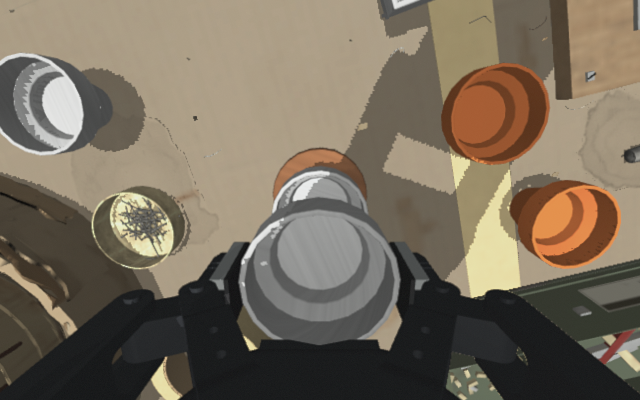

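The wrist view shows the held cup centred at (320,270), the stand's rim just beyond it at (320,190) and cup c2 at (45,103). I lower it over the stand.

Request:
move_arm(motion=[[[-0.02, 0.01, 0.15], [0, 0, 0]], [[0, 0, 0.25], [0, 0, 0]], [[0, 0, 0.25], [0, 0, 0]], [[0, 0, 0.2], [0, 0, 0]], [[0, 0, 0.15], [0, 0, 0]], [[0, 0, 0.1], [0, 0, 0]], [[0, 0, 0.05], [0, 0, 0]], [[0, 0, 0], [0, 0, 0]]])

```text
time_s: 6.65
position: [0.5768, -0.2392, 0.0832]
tool_rot: [[-0.967, 0.253, -0.0], [0.253, 0.967, 0.0], [0.0, 0.0, -1.0]]
ft_force: [-0.9, 0.1, -1.2]
grip_width: 0.0651
gripper_force: 33.6
```

Request:
move_arm(motion=[[[0, 0, 0.03], [0, 0, 0]], [[0, 0, 0.03], [0, 0, 0]], [[0, 0, 0.03], [0, 0, 0]], [[0, 0, 0], [0, 0, 0]], [[0, 0, 0], [0, 0, 0]]])

```text
time_s: 7.15
position: [0.5768, -0.2392, 0.0789]
tool_rot: [[-0.967, 0.253, 0.0], [0.253, 0.967, -0.0], [-0.0, -0.0, -1.0]]
ft_force: [0.7, -0.4, -0.1]
grip_width: 0.0647
gripper_force: 33.6
```

Request:
move_arm(motion=[[[0, 0, 0], [0, 0, 0]], [[0, 0, 0], [0, 0, 0]], [[0, 0, 0], [0, 0, 0]], [[0, 0, 0], [0, 0, 0]], [[0, 0, 0], [0, 0, 0]], [[0, 0, -0.2], [0, 0, 0]], [[0, 0, -0.5], [0, 0, 0]], [[0, 0, -0.7], [0, 0, 0]], [[0, 0, -0.6], [0, 0, 0]], [[0, 0, -0.4], [0, 0, 0]], [[0, 0, 0], [0, 0, 0]], [[0, 0, 0], [0, 0, 0]]], claw=0)

```text
time_s: 8.35
position: [0.5766, -0.2391, 0.1989]
tool_rot: [[-0.967, 0.253, 0.0], [0.253, 0.967, -0.0], [-0.0, -0.0, -1.0]]
ft_force: [-0.1, -0.3, -1.3]
grip_width: 0.0854
gripper_force: 0.0
```

```bash
sed -i 's/st=(.576,-.239,.068)/st=(.576,-.239,.092)/' near.py; python3 near.py w3.png st c2; python3 - <<'E'
from h import *
a=grab('top');Q=pts(a)
m=(np.linalg.norm(Q[...,:2]-[.457,-.402],axis=2)<.045)&(np.abs(Q[...,2]-.056)<.006);print(cv2.minEnclosingCircle(Q[m][:,:2].astype(np.float32)))
E
```

```text
tcp [ 0.5764 -0.239   0.198 ] yaw 165.34 t 8.4
st 961 [ 0.5764 -0.2389] 0.0326 z 0.091 tool delta mm [ -0.2  -0.  106. ]
c2 1163 [ 0.4577 -0.4024] 0.0331 z 0.0546 tool delta mm [  73.2 -188.2  142. ]
((0.45694592595100403, -0.40217018127441406), 0.03267621994018555)
```

The first cup is seated: its rim is at z 0.091 and centred on the stand. Next is cup c2.

Request:
move_arm(motion=[[[0.1, -0.25, 0], [0, 0, 0]], [[0.23, -0.6, 0], [0, 0, 0]], [[0.28, -0.7, 0], [0, 0, 0]], [[0.3, -0.75, 0], [0, 0, 0]], [[0.28, -0.7, 0], [0, 0, 0]], [[0.2, -0.5, 0], [0, 0, 0]], [[0.09, -0.26, 0.2], [0, 0, 0]], [[0, 0, 0.5], [0, 0, 0]], [[0, 0, 0.6], [0, 0, 0]], [[0, 0, 0.5], [0, 0, 0]], [[0, 0, 0.2], [0, 0, 0]], [[0, 0, 0], [0, 0, 0]], [[0, 0, 0], [0, 0, 0]], [[0, 0, 0], [0, 0, 0]]])

```text
time_s: 9.85
position: [0.458, -0.4028, 0.1001]
tool_rot: [[-0.968, 0.253, 0.001], [0.253, 0.968, -0.002], [-0.002, -0.001, -1.0]]
ft_force: [-0.1, 0.0, -0.3]
grip_width: 0.0858
gripper_force: 0.0
```

```bash
python3 near.py w4.png c2
```

```text
tcp [ 0.458  -0.4027  0.1   ] yaw 165.36 t 9.9
c2 1822 [ 0.4577 -0.4017] 0.0328 z 0.0549 tool delta mm [ 0.5  1.  44. ]
```

View pics/w4.png

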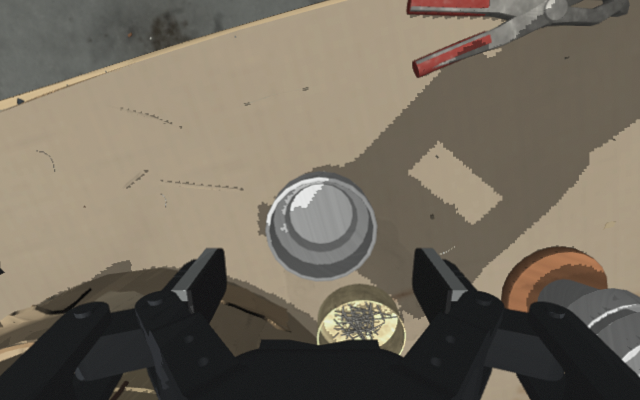

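The wrist view shows the cup centred at (322,226), with the tin at (362,322). The basket wall is near the left finger at (200,285), so I check that clearance.

```bash
python3 - <<'E'
from h import *
s=env.observe();R=np.array(s['tool_rot']);c=np.array([.4577,-.402,0])
for n in('wrist','top'):
    P=pts(grab(n));L=(P-c)@R
    L[...,2]=P[...,2]
    m=(L[...,1]<-.04)&(L[...,1]>-.08)&(L[...,0]<-.005)&(L[...,0]>-.09)&(L[...,2]>.02)&(L[...,2]<.095)
    q=L[m];print(n,len(q)); 
    if len(q): i=np.argsort(-q[:,0])[:8];print(q[i].round(3).tolist())
E
```

```text
wrist 2365
[[-0.062, -0.068, 0.032], [-0.062, -0.07, 0.023], [-0.062, -0.071, 0.03], [-0.062, -0.07, 0.03], [-0.062, -0.071, 0.025], [-0.062, -0.07, 0.031], [-0.063, -0.07, 0.026], [-0.063, -0.07, 0.03]]
top 0
```

Request:
move_arm(motion=[[[0.01, 0.02, 0.2], [0, 0, 0]], [[0, 0, 0.35], [0, 0, 0]], [[0, 0, 0.35], [0, 0, 0]], [[0, 0, 0.2], [0, 0, 0]], [[0, 0, 0.06], [0, 0, 0]], [[0, 0, 0], [0, 0, 0]]])

```text
time_s: 10.6
position: [0.4574, -0.4013, 0.0406]
tool_rot: [[-0.967, 0.253, -0.0], [0.253, 0.967, 0.0], [0.0, 0.0, -1.0]]
ft_force: [-0.1, 0.1, 0.4]
grip_width: 0.0853
gripper_force: 0.0
```

Request:
move_arm(motion=[[[0, 0, 0], [0, 0, 0]], [[0, 0, 0], [0, 0, 0]], [[0, 0, 0], [0, 0, 0]], [[0, 0, 0], [0, 0, 0]], [[0, 0, 0], [0, 0, 0]], [[0, 0, 0], [0, 0, 0]], [[0, 0, 0], [0, 0, 0]], [[0, 0, 0], [0, 0, 0]]], claw=1)

```text
time_s: 11.4
position: [0.4577, -0.4017, 0.0421]
tool_rot: [[-0.967, 0.253, 0.001], [0.253, 0.967, -0.002], [-0.002, -0.001, -1.0]]
ft_force: [-0.6, 1.7, 6.4]
grip_width: 0.0649
gripper_force: 33.1
```

Request:
move_arm(motion=[[[0, 0, -0.2], [0, 0, 0]], [[0, 0, -0.5], [0, 0, 0]], [[0, 0, -0.6], [0, 0, 0]], [[0, 0, -0.6], [0, 0, 0]], [[0, 0, -0.5], [0, 0, 0]], [[0, 0, -0.2], [0, 0, 0]], [[-0.1, 0.25, 0], [0, 0, 0]], [[-0.23, 0.6, 0], [0, 0, 0]], [[-0.28, 0.7, 0], [0, 0, 0]], [[-0.3, 0.75, 0], [0, 0, 0]], [[-0.28, 0.7, 0], [0, 0, 0]], [[-0.2, 0.5, 0], [0, 0, 0]], [[-0.09, 0.25, 0], [0, 0, 0]], [[0, 0, 0], [0, 0, 0]], [[0, 0, 0], [0, 0, 0]], [[0, 0, 0], [0, 0, 0]]])

```text
time_s: 13.0
position: [0.5757, -0.2397, 0.1705]
tool_rot: [[-0.967, 0.254, -0.001], [0.254, 0.967, 0.0], [0.001, -0.0, -1.0]]
ft_force: [-0.6, -0.0, -1.4]
grip_width: 0.0653
gripper_force: 33.6
```

```bash
python3 held.py w5.png
```

```text
tcp [ 0.5757 -0.2398  0.1707] width 0.06504100397928944 rim top z [-0.0135 -0.0125  0.0175] x max at rim [0.0305 0.032 ]
rim fit tool [ 0.0023 -0.0005] 0.0293
stand rim pts visible 15
```

Request:
move_arm(motion=[[[-0.01, 0.01, 0.15], [0, 0, 0]], [[0, 0, 0.28], [0, 0, 0]], [[0, 0, 0.3], [0, 0, 0]], [[0, 0, 0.25], [0, 0, 0]], [[0, 0, 0.16], [0, 0, 0]], [[0, 0, 0.08], [0, 0, 0]], [[0, 0, 0.03], [0, 0, 0]], [[0, 0, 0.03], [0, 0, 0]], [[0, 0, 0.03], [0, 0, 0]], [[0, 0, 0], [0, 0, 0]], [[0, 0, 0], [0, 0, 0]]])

```text
time_s: 14.2
position: [0.5771, -0.2383, 0.1056]
tool_rot: [[-0.967, 0.253, 0.0], [0.253, 0.967, -0.0], [-0.0, -0.0, -1.0]]
ft_force: [-0.9, -0.0, -1.4]
grip_width: 0.0651
gripper_force: 33.6
```

Request:
move_arm(motion=[[[0, 0, 0.03], [0, 0, 0]], [[0, 0, 0.02], [0, 0, 0]], [[0, 0, 0], [0, 0, 0]], [[0, 0, 0], [0, 0, 0]]])

```text
time_s: 14.6
position: [0.577, -0.2383, 0.1028]
tool_rot: [[-0.967, 0.253, -0.0], [0.253, 0.967, 0.0], [0.0, 0.0, -1.0]]
ft_force: [0.5, 1.0, -1.0]
grip_width: 0.0653
gripper_force: 33.7
```

Request:
move_arm(motion=[[[0, 0, 0], [0, 0, 0]], [[0, 0, 0], [0, 0, 0]], [[0, 0, 0], [0, 0, 0]], [[0, 0, 0], [0, 0, 0]], [[0, 0, 0], [0, 0, 0]], [[0, 0, -0.2], [0, 0, 0]], [[0, 0, -0.5], [0, 0, 0]], [[0, 0, -0.7], [0, 0, 0]], [[0, 0, -0.6], [0, 0, 0]], [[0, 0, -0.4], [0, 0, 0]], [[0, 0, 0], [0, 0, 0]], [[0, 0, 0], [0, 0, 0]]], claw=0)

```text
time_s: 15.8
position: [0.5768, -0.2381, 0.2228]
tool_rot: [[-0.967, 0.253, 0.0], [0.253, 0.967, -0.0], [-0.0, -0.0, -1.0]]
ft_force: [0.4, 0.6, -0.9]
grip_width: 0.0857
gripper_force: 0.0
```

```bash
sed -i 's/-.239,.092)/-.239,.116)/' near.py; python3 near.py w6.png st; python3 - <<'E'
from h import *
P=pts(grab('scene','s2.png'))
for z in(.068,.092,.116):
    m=(np.linalg.norm(P[...,:2]-[.576,-.239],axis=2)<.05)&(np.abs(P[...,2]-z)<.004);q=P[m]
    print(z,len(q),cv2.minEnclosingCircle(q[:,:2].astype(np.float32)))
print(env.observe()['time_s'])
E
```

```text
tcp [ 0.5766 -0.238   0.222 ] yaw 165.34 t 15.85
st 950 [ 0.5773 -0.2385] 0.0327 z 0.1149 tool delta mm [ -0.9  -0.4 106. ]
0.068 25 ((0.5827373266220093, -0.2181648313999176), 0.018278101459145546)
0.092 36 ((0.5877991318702698, -0.22304695844650269), 0.02351248636841774)
0.116 40 ((0.5916004180908203, -0.22337675094604492), 0.025451483204960823)
15.9
```

View pics/s2.png

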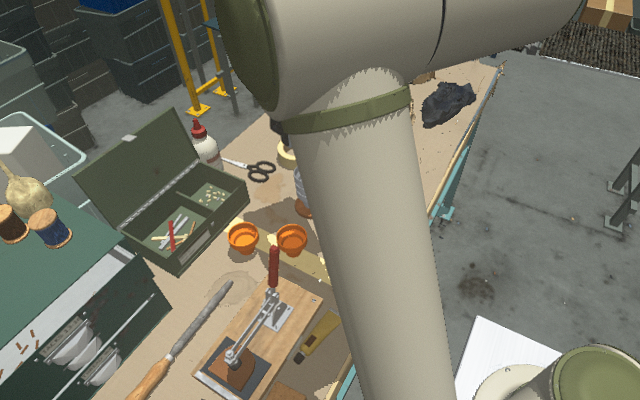

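The arm hides most of the stack in this view, with only its left edge visible near (303,195). The wrist measurement puts the rim at 0.115 and centred, with the same −1 mm bias as before. I check the tilt, then hand in.

```bash
python3 - <<'E'
from h import *
P=pts(grab('wrist'));c=np.array([.5768,-.2387])
d=np.linalg.norm(P[...,:2]-c,axis=2);m=(abs(d-.0312)<.0015)&(abs(P[...,2]-.115)<.006);q=P[m]
f=np.linalg.lstsq(np.c_[q[:,:2]-c,np.ones(len(q))],q[:,2],rcond=None)[0];print(len(q),f,np.degrees(np.hypot(*f[:2])))
if np.degrees(np.hypot(*f[:2]))<2.5: print(env.close_job())
E
```

```text
987 [-0.01558631 -0.00225437  0.11417398] 0.9023225261073736
the job is handed in; nothing more can be done
None
```

Both loose round cups are nested upright in the cup on the wooden foot, and I handed the job in at about 16 s; the top rim measured 115 mm against 116 mm expected, centred within about 1 mm, with a measured tilt of 0.9°. I did not touch the square cup or the orange cups.

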